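Slide a sensor tag along the guide rail into the programming nest

TASK

Load the white sensor tag that lies on the metal guide plate into the programming nest, the corner pocket at the end of the rail: with the fingertips, push it sideways until it lies flush against the rail before any of it crosses the white line on the plate, then slide it along the rail, keeping it against the rail, until it is fully home against the end stop, and leave it there. Never lift, tip or carry the tag, only push or drag it on the plate, and leave the other things on the table where they are.

Things in the scene. Friction and masses are not known exactly. Their poses are not given: they have to be found in the camera images.
- tag: The sensor tag: loose white plastic block with paper label and black window on top, 40 (its x) by 56 (its y) by 18 mm high, 60-130 g, the only loose thing on the guide plate. Origin at the centre of its underside. Starts flat on the plate, in the half away from the nest, its centre 50 to 80 mm from the rail face, up to 0.5 rad askew; its long side (y) goes along the rail.
- guide: The fixed guide: dark steel plate with bright aluminium walls, turned up to 0.8 rad. Origin on the table top, z up; in its frame the plate covers x -90 to 70, y -155 to 135 mm, top at z = 8 mm. A white line flush with the plate crosses it at y = 20 mm. +x points at the rail, +y along the rail towards the nest.
- rail (a point): Middle of the rail's face, at plate height. The straight rail runs along the guide's y over y -152 to 132 mm; its face is at guide x = 50 mm, it is 16 mm thick (x 50 to 66) and 14 mm high above the plate.
- stop (a point): The inner corner where the rail's face meets the end stop's face, at plate height (guide x = 50, y = 110 mm). The end stop closes the +y end, spans guide x -26 to 50 mm, is 20 mm thick in y and 14 mm high.
- nest (a point): Point on the plate where the origin of the fully seated tag lies (guide x = 30, y = 82, z = 8 mm); axes as the guide's. The nest lies between rail and a low cheek 10 mm high, 14 mm thick, inner face at guide x = 6 mm over y 73 to 110 with a flared lead-in from y = 56 mm: 44 mm wide, open towards -y; a seated tag's rear end is at y = 54 mm, just outside it.
- tray: Bystander: open white plastic tray 90 x 130 x 34 mm with three more tags fixed in it, on the table behind the rail. Origin at the centre of its underside.
- mouse: Bystander: black computer mouse, 58 x 100 x 31 mm, on the table off one end of the guide. Origin at the centre of its underside.
- jar: Bystander: small closed jar, 42 mm in diameter and 52 mm high, standing on the table off the other end of the guide. Origin at the centre of its underside.
- driver: Bystander: screwdriver 160 mm long lying on the table on the guide's side away from the rail. Origin under its middle.
There are look-alikes about, which are no part of the job. Several things have the shape of the tag; the one meant has the colours described above.

How it is judged:
By the outcome, as a careful person would: the job done as asked, in the order asked, and still so for the second after the job is handed in, with the robot touching nothing.
It also fails if it takes over 48 s, if anything falls off the work surface, if the arm or the gripper's body presses on something with over 40 N, if the wrist force passes 120 N, or if a joint passes its speed limit or range.

ROBOT

A 7-joint arm with a two-finger parallel gripper is mounted at the origin on the work surface. World frame = base frame: x ahead of the robot, y to its left, z up, the work surface at z = 0. Lengths are in mm, angles in rad, forces in N, time in s.
With the tool pointing down it reaches from about 400 to 875 mm from the base axis. Payload 4.4 kg.
Tool frame: the origin (TCP) lies midway between the tips of the shut fingers; the grasp point (between the pads) lies 19 mm behind it; z points along the fingers, y is the line along which they close (so a half turn about z gives the same grasp; the last joint's range is limited). The gripper opens to 85 mm and grips with 20 to 120 N. Pads are 22 mm wide; open, the fingers measure 114 mm over their backs; the gripper's body (76 mm by 85 mm) begins 54 mm behind the grasp point. The pads swing forward as they close: fully open they stand 13 mm farther back than shut.
Start: joints at [1.133, 0.628, 0.038, 1.517, -0.027, 0.996, -0.02], TCP at [236.169, -605.592, 231.313] pointing down, gripper open.
Joint ranges: [-3.06, 3.06], [-0.37, 2.12], [-1.25, 1.32], [0.18, 2.47], [-1.1, 4.24], [0.23, 1.98], [-2.94, 2.94]. Speed limits (rad/s): [2.57, 2.57, 3.14, 3.14, 3.14, 3.14, 3.14].

INTERFACE

Orientations are given as [roll, pitch, yaw] about the fixed x, y, z axes, in that order (R = Rz(yaw) Ry(pitch) Rx(roll)).
In Python, from cell import read_state, get_image, finish_job gives the robot as it stands.
- The arm moves only by the tool send_rows, never from a script. Its argument "series" is a list of rows, each an object of numbers: "ax", "ay", "az": the turn, a rotation vector about the tool's x, y, z in rad; "dx", "dy", "dz": the shift along the tool's x, y, z in cm; "hand": the closure, from 0 (fully open) to 1 (shut). In form: [{"ax": .., "ay": .., "az": .., "dx": .., "dy": .., "dz": .., "hand": ..}, ...]. A call has 1 to 10 rows; each row is the pose to reach, as a shift and turn from the pose commanded when the call began, along the tool's axes at that moment; what a row does not reach only later rows make up. A row lasts 1/10 s, in which the tool goes at most 50 mm and 8.59 degrees, less where a joint would pass 70% of its speed; a pose out of reach is approached as far as the arm can. A call with a gripper value outside its range is refused whole. The fingers move at their own pace and stop on an object; the grip force is fixed at half the most. Time passes only in rows, so rows that repeat a pose let the fingers close. It gives the time, the measured TCP pose, the force, the opening and the grip force at its end, in the units of the state.
- read_state(): the state, without advancing time (a new reading comes with each control period).
- get_image(name): name is "scene" or "top" or "wrist"; returns a dict with "pixels" (384x512x3 uint8, red, green, blue), "mtx" (3x3 intrinsics, pixels), "R" (3x3) and "t" (3): a world point X has camera coordinates R X + t. Camera axes: x right, y down, z forward; pixel columns grow to the right and rows downward; lengths in mm; the calibration is good to about 2 mm. The wrist camera is an equidistant fisheye: a pixel r from the principal point sees the ray r / f radians off the axis. A picture is of the moment at which its call begins. There is no depth.
- finish_job(): hands the job in; it is judged then, once.
The state is a dict: "clock": time; "qpos": joint angles; "qd": joint speeds; "tau": joint torques, N m; "eef_pos": TCP position; "tool_rot": TCP orientation; "force": force on the tool from outside, world axes, zero at the start; "torque": the same for the moment, N m; "width": finger opening in mm; "gripper_force": force on a finger pad.
Only numpy, scipy, OpenCV 4.12 (cv2) and the standard library are available. Lean on these libraries where they do the work, as an engineer would, in place of code of your own. Each camera call takes 0.05 s, during which the arm holds its last target. There are 200 camera calls.

## Working session

There is one attempt and no reset: what is moved stays moved. The work goes in short steps, Python scripts to look and compute and a tool call to move; the robot and the scene stay as the last step left them, time stands still between calls to the robot, and variables do not carry over. Pictures are saved under pics/ and viewed, at most 10 in all, crops included, and the job is handed in when it is done.

Besides the shell and the picture viewer there is one more tool, called after "Request:" as name(argument=value, ...), one argument or row to a line, values as JSON. send_rows: Moves the arm, as the interface text tells. Its arguments: {"type":"object","properties":{"series":{"type":"array","items":{"type":"object","properties":{"ax":{"type":"number"},"ay":{"type":"number"},"az":{"type":"number"},"dx":{"type":"number"},"dy":{"type":"number"},"dz":{"type":"number"},"hand":{"type":"number"}}}}},"required":["series"]}

```bash
mkdir -p pics; python3 - <<'E'
from cell import *
import cv2,pickle
s=read_state();print({k:s[k] for k in('clock','eef_pos','tool_rot','width','force')})
for n in('scene','top'):
    i=get_image(n);pickle.dump(i,open(n+'.pkl','wb'));cv2.imwrite(f'pics/{n}0.png',i['pixels'][:,:,::-1]);print(n,i['mtx'],i['R'],i['t'])
E
```

```text
{'clock': 0.0, 'eef_pos': array([ 235.9519733 , -604.97412589,  230.36577801]), 'tool_rot': array([-3.13962909e+00,  2.74947389e-05,  3.71853537e-01]), 'width': 85.04039114918729, 'force': array([0.03772876, 0.46537886, 0.32482513])}
scene [[349.74957759   0.         254.57761418]
 [  0.         349.74957759 194.32139308]
 [  0.           0.           1.        ]] [[ 0.55848889  0.82944602 -0.01046196]
 [ 0.61071119 -0.41967835 -0.67149231]
 [-0.56135728  0.36863176 -0.74093767]] [-346.23678654 -296.34006286 1166.34138756]
top [[358.57576918   0.         252.87861354]
 [  0.         358.57576918 186.22252948]
 [  0.           0.           1.        ]] [[ 0.0233475  -0.99959936  0.0160005 ]
 [-0.99894861 -0.02395794 -0.03908561]
 [ 0.03945329 -0.01507112 -0.99910775]] [ 25.43582673 543.6265344  966.38195385]
```

View pics/top0.png

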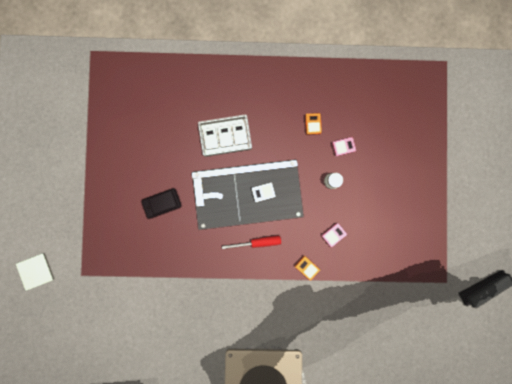

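View pics/scene0.png

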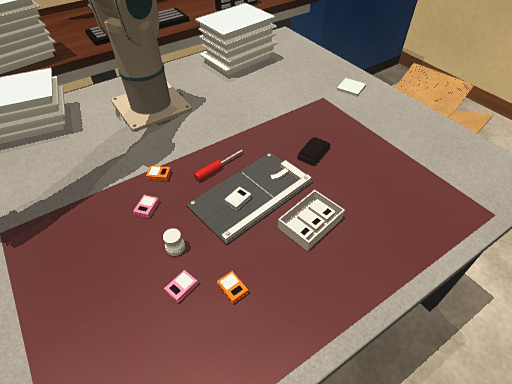

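The tag is the white block on the plate at top (264,192). It could be mistaken for:
- the orange blocks at (313,123) and (308,268)
- the pink blocks at (344,146) and (335,235)
- the white tags fixed in the tray at (210,138), (225,136) and (240,133)

A close crop of the top view next to the scene view will check the choice.

```bash
python3 - <<'E'
import cv2,numpy as np
a=cv2.imread('pics/top0.png')[150:240,180:315];b=cv2.imread('pics/scene0.png')[145:245,183:318]
c=np.vstack([cv2.resize(x,None,fx=s,fy=s,interpolation=cv2.INTER_CUBIC) for x,s in((a,4),)])
d=cv2.resize(b,None,fx=4,fy=4,interpolation=cv2.INTER_CUBIC)
cv2.imwrite('pics/c1.png',cv2.resize(a,None,fx=5.9,fy=5.9,interpolation=cv2.INTER_CUBIC));cv2.imwrite('pics/c2.png',cv2.resize(b,None,fx=5.9,fy=5.9,interpolation=cv2.INTER_CUBIC))
E
```

```text
(no output)
```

View pics/c1.png

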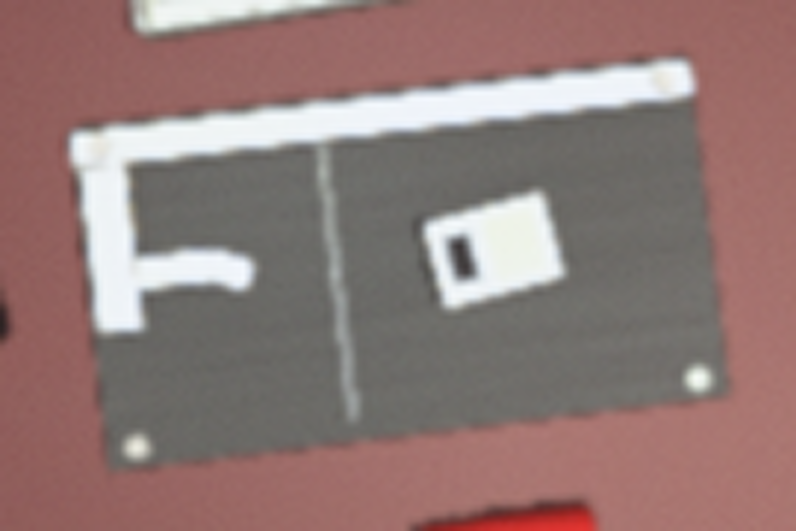

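View pics/c2.png

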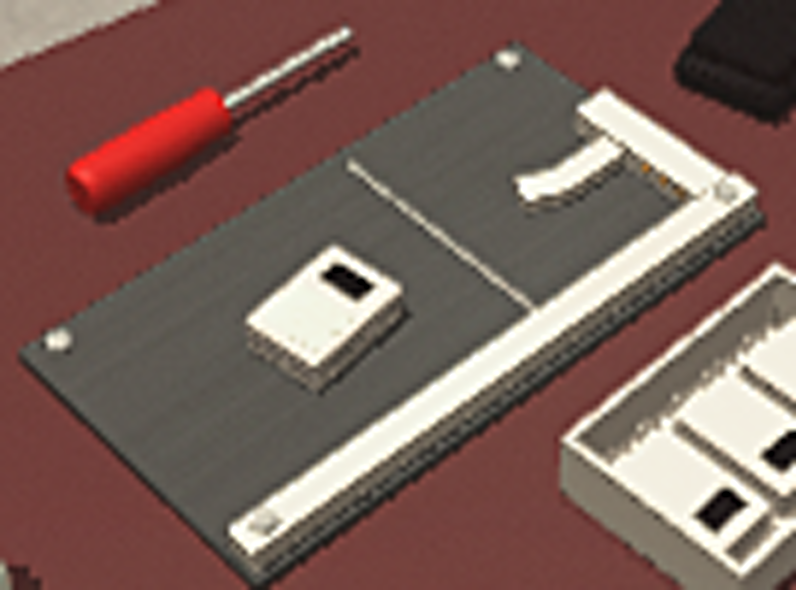

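The tag is confirmed: white, with a label and black window, at about (495,250) in the top crop. It sits in the half away from the nest, with the line at about (335,280). The rail is at the top and the stop and cheek are on the left. Next I fit the guide and tag poses from the corners in both views.

```bash
cat > h.py <<'E'
import numpy as np,pickle
from scipy.optimize import least_squares
def proj(c,X):
    p=np.asarray(X)@c['R'].T+c['t'];p=p@c['mtx'].T;return p[:,:2]/p[:,2:]
def place(p,L): # L: points in local frame (x,y,z)
    L=np.asarray(L,float);c,s=np.cos(p[2]),np.sin(p[2])
    return np.c_[L[:,0]*c-L[:,1]*s+p[0],L[:,0]*s+L[:,1]*c+p[1],L[:,2]]
def fit(obs,p0):
    f=lambda p:np.concatenate([(proj(c,place(p,L))-uv).ravel() for c,L,uv in obs])
    r=least_squares(f,p0,loss='soft_l1');return r.x,f(r.x).reshape(-1,2)
E
python3 - <<'E'
from h import *
T=pickle.load(open('top.pkl','rb'));S=pickle.load(open('scene.pkl','rb'))
t=lambda a:(np.array(a)+.5)/5.9-.5+[180,150]
s=lambda a:(np.array(a)+.5)/5.9-.5+[183,145]
LT=[(-90,135,8),(-90,-155,8),(50,-152,22),(66,-152,22),(66,132,22),(50,110,22),(-26,110,22),(-26,130,22)]
ut=t([(107,467),(730,395),(697,97),(690,60),(70,132),(130,160),(145,328),(98,332)])
LS=[(-90,-155,8),(-90,135,8),(50,-152,22),(66,132,22),(-26,130,22),(-26,110,22)]
us=s([(22,352),(518,42),(230,528),(760,190),(605,90),(578,110)])
for o in([(T,LT,ut)],[(S,LS,us)],[(T,LT,ut),(S,LS,us)]):
    g,r=fit(o,[500,0,0.]);print(g.round(3),np.abs(r).max(0).round(2))
print(r.round(1).tolist())
K=[(20,28,26),(20,-28,26),(-20,-28,26),(-20,28,26)]
vt=t([(425,222),(543,192),(565,275),(447,308)]);vs=s([(403,290),(318,372),(247,320),(337,245)])
for o in([(T,K,vt)],[(S,K,vs)],[(T,K,vt),(S,K,vs)]):
    k,r=fit(o,[g[0],g[1],g[2]]);
    c,sn=np.cos(g[2]),np.sin(g[2]);d=k[:2]-g[:2]
    print('tag',k.round(3),'in guide',round(c*d[0]+sn*d[1],1),round(-sn*d[0]+c*d[1],1),round(k[2]-g[2],3),np.abs(r).max(0))
np.save('g.npy',g)
E
```

```text
[5.30257e+02 6.33270e+01 1.38000e-01] [0.86 0.56]
[5.31548e+02 6.60700e+01 1.45000e-01] [0.63 0.31]
[5.30819e+02 6.44440e+01 1.40000e-01] [1.38 0.61]
[[-0.2, 0.4], [0.1, 0.1], [-0.9, -0.6], [-0.4, -0.2], [0.1, -0.3], [-1.3, -0.1], [-0.7, -0.5], [-0.2, -0.3], [-1.4, -0.2], [-0.4, -0.2], [-1.0, 0.2], [-0.3, 0.4], [0.0, 0.0], [-0.7, 0.0]]
tag [5.2792e+02 9.7410e+00 2.8200e-01] in guide -10.5 -53.8 0.142 [0.14687597 0.17448643]
tag [5.30337e+02 1.18340e+01 2.77000e-01] in guide -7.8 -52.0 0.137 [0.77215339 0.45209238]
tag [5.28995e+02 1.07960e+01 2.80000e-01] in guide -9.3 -52.9 0.14 [0.96130132 0.61685779]
```

Guide: (531, 64.4), yaw 0.140. Tag in guide frame: about (-9.5, -53), yaw +0.14. I'll move above the side of the tag away from the rail, at guide (-58,-53), with the fingers nearly shut.

Request:
send_rows(
  series=[
    {"dx": 4,"dy": -4.3,"dz": 0,"az": 0.02,"hand": 0.88},
    {"dx": 7.5,"dy": -8,"dz": 0,"az": 0.05,"hand": 0.88},
    {"dx": 11,"dy": -11.7,"dz": 0,"az": 0.1,"hand": 0.88},
    {"dx": 14.5,"dy": -15.4,"dz": 0,"az": 0.15,"hand": 0.88},
    {"dx": 18,"dy": -19.2,"dz": 0,"az": 0.2,"hand": 0.88},
    {"dx": 21.5,"dy": -22.9,"dz": 0,"az": 0.23,"hand": 0.88},
    {"dx": 25,"dy": -26.6,"dz": 0,"az": 0.232,"hand": 0.88},
    {"dx": 28.5,"dy": -30.3,"dz": 0,"az": 0.232,"hand": 0.88},
    {"dx": 31.5,"dy": -33.5,"dz": 0,"az": 0.232,"hand": 0.88},
    {"dx": 33.8,"dy": -36,"dz": 0,"az": 0.232,"hand": 0.88},
  ],
)

```text
invalid input at $.series[0]: expected keys ax, ay, az, dx, dy, dz, hand
```

Request:
send_rows(
  series=[
    {"ax": 0,"ay": 0,"dx": 4,"dy": -4.3,"dz": 0,"az": 0.02,"hand": 0.88},
    {"ax": 0,"ay": 0,"dx": 7.5,"dy": -8,"dz": 0,"az": 0.05,"hand": 0.88},
    {"ax": 0,"ay": 0,"dx": 11,"dy": -11.7,"dz": 0,"az": 0.1,"hand": 0.88},
    {"ax": 0,"ay": 0,"dx": 14.5,"dy": -15.4,"dz": 0,"az": 0.15,"hand": 0.88},
    {"ax": 0,"ay": 0,"dx": 18,"dy": -19.2,"dz": 0,"az": 0.2,"hand": 0.88},
    {"ax": 0,"ay": 0,"dx": 21.5,"dy": -22.9,"dz": 0,"az": 0.23,"hand": 0.88},
    {"ax": 0,"ay": 0,"dx": 25,"dy": -26.6,"dz": 0,"az": 0.232,"hand": 0.88},
    {"ax": 0,"ay": 0,"dx": 28.5,"dy": -30.3,"dz": 0,"az": 0.232,"hand": 0.88},
    {"ax": 0,"ay": 0,"dx": 31.5,"dy": -33.5,"dz": 0,"az": 0.232,"hand": 0.88},
    {"ax": 0,"ay": 0,"dx": 33.8,"dy": -36,"dz": 0,"az": 0.232,"hand": 0.88},
  ],
)

```text
clock: 1.1
eef_pos: [420.8, -144.8, 231.3]
tool_rot: [-3.141, -0.0, 0.141]
force: [0.9, -0.1, -0.1]
width: 10.2
gripper_force: 0.0
```

Request:
send_rows(
  series=[
    {"ax": 0,"ay": 0,"az": 0,"dx": 2,"dy": -3.5,"dz": 0,"hand": 0.88},
    {"ax": 0,"ay": 0,"az": 0,"dx": 4,"dy": -7,"dz": 1,"hand": 0.88},
    {"ax": 0,"ay": 0,"az": 0,"dx": 6,"dy": -10.5,"dz": 3,"hand": 0.88},
    {"ax": 0,"ay": 0,"az": 0,"dx": 7.5,"dy": -13,"dz": 6,"hand": 0.88},
    {"ax": 0,"ay": 0,"az": 0,"dx": 8.1,"dy": -14.1,"dz": 9,"hand": 0.88},
    {"ax": 0,"ay": 0,"az": 0,"dx": 8.1,"dy": -14.1,"dz": 12,"hand": 0.88},
    {"ax": 0,"ay": 0,"az": 0,"dx": 8.1,"dy": -14.1,"dz": 14.5,"hand": 0.88},
    {"ax": 0,"ay": 0,"az": 0,"dx": 8.1,"dy": -14.1,"dz": 16.5,"hand": 0.88},
    {"ax": 0,"ay": 0,"az": 0,"dx": 8.1,"dy": -14.1,"dz": 17,"hand": 0.88},
    {"ax": 0,"ay": 0,"az": 0,"dx": 8.1,"dy": -14.1,"dz": 17,"hand": 0.88},
  ],
)

```text
clock: 2.1
eef_pos: [480.3, 3.4, 60.7]
tool_rot: [-3.141, 0.002, 0.14]
force: [0.3, 0.1, -0.4]
width: 10.3
gripper_force: 0.0
```

```bash
python3 - <<'E'
from cell import *
import cv2
i=get_image('wrist');s=read_state();print(s['eef_pos'],s['tool_rot'],s['width'])
cv2.imwrite('pics/w1.png',i['pixels'][:,:,::-1]);print(i['mtx'],i['R'],i['t'])
E
```

```text
[480.95655871   3.47171179  61.53148163] [-3.14158287e+00  8.22984804e-05  1.39675467e-01] 10.386682517602397
[[297.31863964   0.         256.77847337]
 [  0.         297.31863964 191.98837893]
 [  0.           0.           1.        ]] [[ 1.38248016e-01 -9.90397627e-01  1.60386347e-04]
 [-9.35305160e-01 -1.30504485e-01  3.28896392e-01]
 [-3.25717276e-01 -4.56192838e-02 -9.44365998e-01]] [-62.17332842 462.59433232 375.69475888]
```

View pics/w1.png

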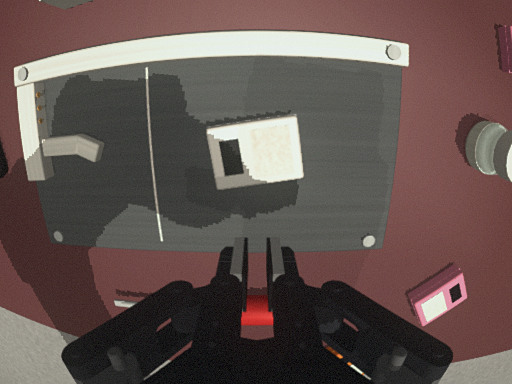

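The wrist view shows the tag at (255,150) straight ahead of the fingers, which are at about (257,245). The rail is along the top and the line is at x≈150. Lowering, then pushing.

Request:
send_rows(
  series=[
    {"ax": 0,"ay": 0,"az": 0,"dx": 0,"dy": 0,"dz": 2,"hand": 0.88},
    {"ax": 0,"ay": 0,"az": 0,"dx": 0,"dy": 0,"dz": 3.5,"hand": 0.88},
    {"ax": 0,"ay": 0,"az": 0,"dx": 0,"dy": 0,"dz": 4.5,"hand": 0.88},
    {"ax": 0,"ay": 0,"az": 0,"dx": 0,"dy": 0,"dz": 4.8,"hand": 0.88},
    {"ax": 0,"ay": 0,"az": 0,"dx": 0,"dy": 0,"dz": 4.8,"hand": 0.88},
    {"ax": 0,"ay": 0,"az": 0,"dx": 0.4,"dy": 0,"dz": 4.8,"hand": 0.88},
    {"ax": 0,"ay": 0,"az": 0,"dx": 0.8,"dy": 0,"dz": 4.8,"hand": 0.88},
    {"ax": 0,"ay": 0,"az": 0,"dx": 1.0,"dy": 0,"dz": 4.8,"hand": 0.88},
    {"ax": 0,"ay": 0,"az": 0,"dx": 1.2,"dy": 0,"dz": 4.8,"hand": 0.88},
    {"ax": 0,"ay": 0,"az": 0,"dx": 1.4,"dy": 0,"dz": 4.8,"hand": 0.88},
  ],
)

```text
clock: 3.15
eef_pos: [495.0, 5.5, 13.4]
tool_rot: [3.142, -0.0, 0.14]
force: [0.1, -0.2, -0.4]
width: 10.2
gripper_force: 0.0
```

Request:
send_rows(
  series=[
    {"ax": 0,"ay": 0,"az": 0,"dx": 0.3,"dy": 0,"dz": 0,"hand": 0.88},
    {"ax": 0,"ay": 0,"az": 0,"dx": 0.6,"dy": 0,"dz": 0,"hand": 0.88},
    {"ax": 0,"ay": 0,"az": 0,"dx": 0.9,"dy": 0,"dz": 0,"hand": 0.88},
    {"ax": 0,"ay": 0,"az": 0,"dx": 1.2,"dy": 0,"dz": 0,"hand": 0.88},
    {"ax": 0,"ay": 0,"az": 0,"dx": 1.5,"dy": 0,"dz": 0,"hand": 0.88},
    {"ax": 0,"ay": 0,"az": 0,"dx": 1.8,"dy": 0,"dz": 0,"hand": 0.88},
    {"ax": 0,"ay": 0,"az": 0,"dx": 2.1,"dy": 0,"dz": 0,"hand": 0.88},
    {"ax": 0,"ay": 0,"az": 0,"dx": 2.4,"dy": 0,"dz": 0,"hand": 0.88},
    {"ax": 0,"ay": 0,"az": 0,"dx": 2.7,"dy": 0,"dz": 0,"hand": 0.88},
    {"ax": 0,"ay": 0,"az": 0,"dx": 3.0,"dy": 0,"dz": 0,"hand": 0.88},
  ],
)

```text
clock: 4.15
eef_pos: [524.7, 9.6, 13.3]
tool_rot: [3.142, -0.0, 0.14]
force: [-0.6, -0.6, -1.7]
width: 10.2
gripper_force: 0.2
```

Request:
send_rows(
  series=[
    {"ax": 0,"ay": 0,"az": 0,"dx": 0.2,"dy": 0,"dz": 0,"hand": 0.88},
    {"ax": 0,"ay": 0,"az": 0,"dx": 0.4,"dy": 0,"dz": 0,"hand": 0.88},
    {"ax": 0,"ay": 0,"az": 0,"dx": 0.5,"dy": 0,"dz": 0,"hand": 0.88},
    {"ax": 0,"ay": 0,"az": 0,"dx": 0.6,"dy": 0,"dz": 0,"hand": 0.88},
    {"ax": 0,"ay": 0,"az": 0,"dx": 0.7,"dy": 0,"dz": 0,"hand": 0.88},
    {"ax": 0,"ay": 0,"az": 0,"dx": 0.8,"dy": 0,"dz": 0,"hand": 0.88},
    {"ax": 0,"ay": 0,"az": 0,"dx": 0.9,"dy": 0,"dz": 0,"hand": 0.88},
  ],
)

```text
clock: 4.85
eef_pos: [533.5, 10.9, 13.3]
tool_rot: [-3.142, -0.0, 0.14]
force: [-0.5, -0.2, 0.3]
width: 10.4
gripper_force: 0.3
```

```bash
python3 - <<'E'
from cell import *
import cv2,pickle
i=get_image('wrist');s=read_state();print(s['eef_pos'],s['force'])
pickle.dump(i,open('w2.pkl','wb'))
cv2.imwrite('pics/w2.png',cv2.resize(i['pixels'][90:290,130:400,::-1],None,fx=2.9,fy=2.9,interpolation=cv2.INTER_CUBIC))
E
```

```text
[533.83333847  10.94718314  13.3443598 ] [-0.15749786 -0.39030054 -1.10540712]
```

View pics/w2.png

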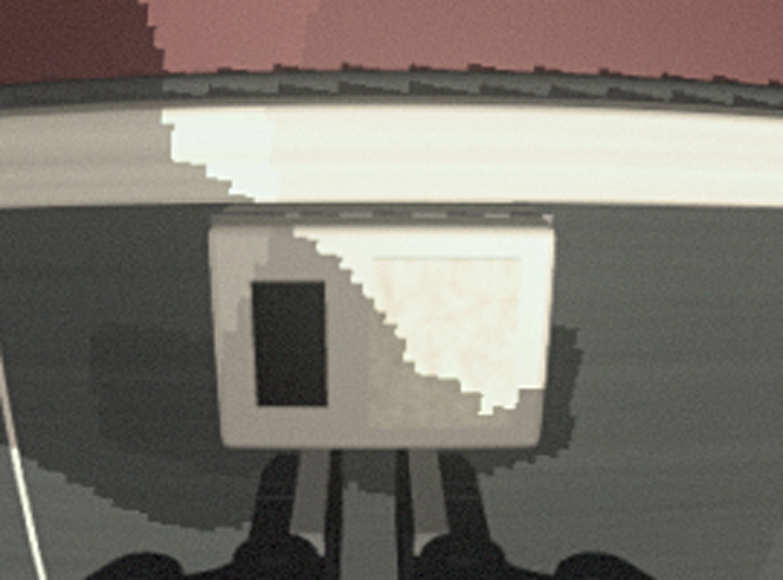

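The tag is square on the fingertips. Its far edge, at crop y≈225, is a few mm short of the rail, at y≈205. I'll creep on and watch the force.

Request:
send_rows(
  series=[
    {"ax": 0,"ay": 0,"az": 0,"dx": 0.1,"dy": 0,"dz": 0,"hand": 0.88},
    {"ax": 0,"ay": 0,"az": 0,"dx": 0.2,"dy": 0,"dz": 0,"hand": 0.88},
    {"ax": 0,"ay": 0,"az": 0,"dx": 0.25,"dy": 0,"dz": 0,"hand": 0.88},
    {"ax": 0,"ay": 0,"az": 0,"dx": 0.3,"dy": 0,"dz": 0,"hand": 0.88},
  ],
)

```text
clock: 5.3
eef_pos: [536.1, 11.3, 13.3]
tool_rot: [-3.142, 0.001, 0.14]
force: [-1.8, 0.7, 1.0]
width: 10.7
gripper_force: 0.9
```

Request:
send_rows(
  series=[
    {"ax": 0,"ay": 0,"az": 0,"dx": 0.05,"dy": 0,"dz": 0,"hand": 0.88},
    {"ax": 0,"ay": 0,"az": 0,"dx": 0.1,"dy": 0,"dz": 0,"hand": 0.88},
  ],
)

```text
clock: 5.5
eef_pos: [536.2, 11.3, 13.3]
tool_rot: [-3.142, 0.002, 0.14]
force: [-4.1, 0.1, 4.0]
width: 10.3
gripper_force: 2.2
```

Request:
send_rows(
  series=[
    {"ax": 0,"ay": 0,"az": 0,"dx": 0.05,"dy": 0,"dz": 0,"hand": 0.88},
    {"ax": 0,"ay": 0,"az": 0,"dx": 0.1,"dy": 0,"dz": 0,"hand": 0.88},
  ],
)

```text
clock: 5.7
eef_pos: [536.1, 11.3, 13.2]
tool_rot: [-3.141, 0.004, 0.14]
force: [-6.7, -0.8, 5.2]
width: 10.1
gripper_force: 3.3
```

The arm stalled at guide x≈-2, which matches the tag being flush on the rail with about 7 N of contact. I'll retreat straight back, raise, then turn 90° to get behind the tag's rear end.

Request:
send_rows(
  series=[
    {"ax": 0,"ay": 0,"az": 0,"dx": -0.3,"dy": 0,"dz": 0,"hand": 0.88},
    {"ax": 0,"ay": 0,"az": 0,"dx": -0.8,"dy": 0,"dz": 0,"hand": 0.88},
    {"ax": 0,"ay": 0,"az": 0,"dx": -1.6,"dy": 0,"dz": 0,"hand": 0.88},
    {"ax": 0,"ay": 0,"az": 0,"dx": -2.2,"dy": 0,"dz": 0,"hand": 0.88},
    {"ax": 0,"ay": 0,"az": 0,"dx": -2.2,"dy": 0,"dz": -1,"hand": 0.88},
    {"ax": 0,"ay": 0,"az": 0,"dx": -2.2,"dy": 0,"dz": -3,"hand": 0.88},
    {"ax": 0,"ay": 0,"az": 0,"dx": -2.2,"dy": 0,"dz": -5,"hand": 0.88},
    {"ax": 0,"ay": 0,"az": 0,"dx": -2.2,"dy": 0,"dz": -6,"hand": 0.88},
  ],
)

```text
clock: 6.5
eef_pos: [517.8, 8.6, 75.4]
tool_rot: [3.141, -0.003, 0.14]
force: [0.6, -0.9, 0.1]
width: 10.5
gripper_force: 0.0
```

Request:
send_rows(
  series=[
    {"ax": 0,"ay": 0,"az": -0.14,"dx": 0.5,"dy": 0.6,"dz": 0,"hand": 0.95},
    {"ax": 0,"ay": 0,"az": -0.28,"dx": 1,"dy": 1.2,"dz": 0,"hand": 0.95},
    {"ax": 0,"ay": 0,"az": -0.42,"dx": 1.5,"dy": 1.8,"dz": 0,"hand": 0.95},
    {"ax": 0,"ay": 0,"az": -0.56,"dx": 2,"dy": 2.4,"dz": 0,"hand": 0.95},
    {"ax": 0,"ay": 0,"az": -0.7,"dx": 2.5,"dy": 3,"dz": 0,"hand": 0.95},
    {"ax": 0,"ay": 0,"az": -0.84,"dx": 3,"dy": 3.6,"dz": 0,"hand": 0.95},
    {"ax": 0,"ay": 0,"az": -0.98,"dx": 3.5,"dy": 4.2,"dz": 0,"hand": 0.95},
    {"ax": 0,"ay": 0,"az": -1.12,"dx": 4,"dy": 4.6,"dz": 0,"hand": 0.95},
    {"ax": 0,"ay": 0,"az": -1.26,"dx": 4.5,"dy": 5,"dz": 0,"hand": 0.95},
    {"ax": 0,"ay": 0,"az": -1.4,"dx": 4.95,"dy": 5.3,"dz": 0,"hand": 0.95},
  ],
)

```text
clock: 7.5
eef_pos: [573.3, -37.6, 73.5]
tool_rot: [3.141, 0.0, 1.545]
force: [-0.4, -0.4, 0.3]
width: 4.4
gripper_force: 0.0
```

Request:
send_rows(
  series=[
    {"ax": 0,"ay": 0,"az": -0.1,"dx": 0,"dy": 0,"dz": 0,"hand": 0.95},
    {"ax": 0,"ay": 0,"az": -0.171,"dx": 0,"dy": 0,"dz": 0,"hand": 0.95},
    {"ax": 0,"ay": 0,"az": -0.171,"dx": 0,"dy": 0,"dz": 0,"hand": 0.95},
  ],
)

```text
clock: 7.8
eef_pos: [572.9, -37.4, 73.4]
tool_rot: [3.141, -0.0, 1.71]
force: [0.6, 0.7, 0.4]
width: 4.3
gripper_force: 0.0
```

```bash
python3 - <<'E'
from cell import *
from h import *
import cv2
i=get_image('wrist');s=read_state();print(s['clock'],s['eef_pos'],s['tool_rot'],s['qpos'],s['width'])
g=np.load('g.npy');d=s['eef_pos'][:2]-g[:2];c,n=np.cos(g[2]),np.sin(g[2]);print('guide',c*d[0]+n*d[1],-n*d[0]+c*d[1])
pickle.dump(i,open('w3.pkl','wb'));cv2.imwrite('pics/w3.png',cv2.resize(i['pixels'][60:,60:460,::-1],None,fx=1.8,fy=1.8,interpolation=cv2.INTER_CUBIC))
E
```

```text
7.85 [572.91861966 -37.31171918  73.40071416] [ 3.14149091e+00 -2.35587349e-05  1.70887644e+00] [ 0.28804998  0.77204125 -0.43124813  1.85265623  0.51777531  0.62992726
 -0.32367334] 4.277539981926943
guide 27.48099242207416 -106.63681556753636
```

View pics/w3.png

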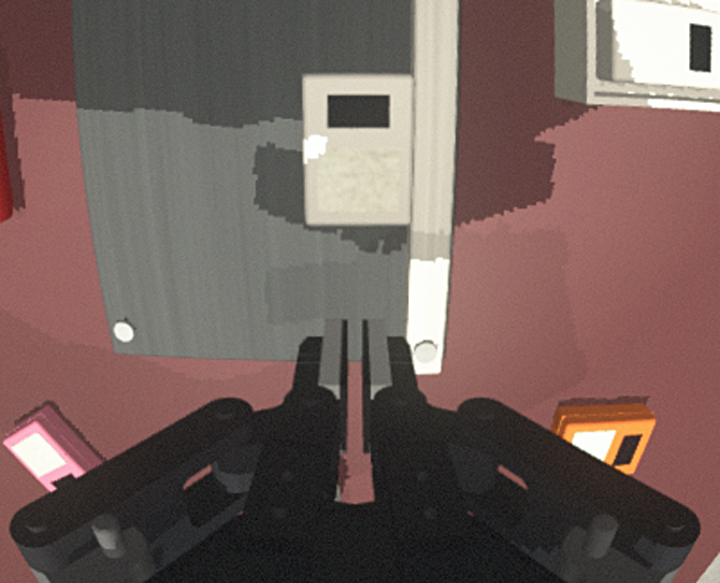

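The tag's right edge meets the rail edge at crop x≈412, so it is flush. It is still well before the line. The fingers are at (355,330), behind its rear end. Lowering and pushing along the rail.

Request:
send_rows(
  series=[
    {"ax": 0,"ay": 0,"az": 0,"dx": 0,"dy": 0,"dz": 2.5,"hand": 0.95},
    {"ax": 0,"ay": 0,"az": 0,"dx": 0,"dy": 0,"dz": 4.5,"hand": 0.95},
    {"ax": 0,"ay": 0,"az": 0,"dx": 0,"dy": 0,"dz": 5.7,"hand": 0.95},
    {"ax": 0,"ay": 0,"az": 0,"dx": 0,"dy": 0,"dz": 6,"hand": 0.95},
    {"ax": 0,"ay": 0,"az": 0,"dx": 0,"dy": 0,"dz": 6,"hand": 0.95},
    {"ax": 0,"ay": 0,"az": 0,"dx": 0.5,"dy": 0,"dz": 6,"hand": 0.95},
    {"ax": 0,"ay": 0,"az": 0,"dx": 0.9,"dy": 0,"dz": 6,"hand": 0.95},
    {"ax": 0,"ay": 0,"az": 0,"dx": 1.2,"dy": 0,"dz": 6,"hand": 0.95},
    {"ax": 0,"ay": 0,"az": 0,"dx": 1.4,"dy": 0,"dz": 6,"hand": 0.95},
    {"ax": 0,"ay": 0,"az": 0,"dx": 1.6,"dy": 0,"dz": 6,"hand": 0.95},
  ],
)

```text
clock: 8.85
eef_pos: [571.0, -21.4, 13.7]
tool_rot: [3.141, 0.001, 1.711]
force: [0.0, -1.3, 0.5]
width: 4.1
gripper_force: 0.6
```

Request:
send_rows(
  series=[
    {"ax": 0,"ay": 0,"az": 0,"dx": 0.2,"dy": 0.01,"dz": 0,"hand": 0.95},
    {"ax": 0,"ay": 0,"az": 0,"dx": 0.5,"dy": 0.02,"dz": 0,"hand": 0.95},
    {"ax": 0,"ay": 0,"az": 0,"dx": 0.8,"dy": 0.03,"dz": 0,"hand": 0.95},
    {"ax": 0,"ay": 0,"az": 0,"dx": 1.1,"dy": 0.04,"dz": 0,"hand": 0.95},
    {"ax": 0,"ay": 0,"az": 0,"dx": 1.4,"dy": 0.05,"dz": 0,"hand": 0.95},
    {"ax": 0,"ay": 0,"az": 0,"dx": 1.7,"dy": 0.06,"dz": 0,"hand": 0.95},
    {"ax": 0,"ay": 0,"az": 0,"dx": 2.0,"dy": 0.07,"dz": 0,"hand": 0.95},
    {"ax": 0,"ay": 0,"az": 0,"dx": 2.3,"dy": 0.08,"dz": 0,"hand": 0.95},
    {"ax": 0,"ay": 0,"az": 0,"dx": 2.6,"dy": 0.09,"dz": 0,"hand": 0.95},
    {"ax": 0,"ay": 0,"az": 0,"dx": 2.9,"dy": 0.1,"dz": 0,"hand": 0.95},
  ],
)

```text
clock: 9.85
eef_pos: [567.3, 7.3, 13.3]
tool_rot: [-3.141, 0.001, 1.71]
force: [-1.3, -3.1, 1.3]
width: 4.2
gripper_force: 1.4
```

```bash
python3 - <<'E'
from cell import *
from h import *
import cv2
i=get_image('wrist');s=read_state();print(s['clock'],s['eef_pos'],s['tool_rot'],s['force'])
g=np.load('g.npy');d=s['eef_pos'][:2]-g[:2];c,n=np.cos(g[2]),np.sin(g[2]);print('guide',c*d[0]+n*d[1],-n*d[0]+c*d[1])
cv2.imwrite('pics/w4.png',cv2.resize(i['pixels'][60:310,150:400,::-1],None,fx=2.4,fy=2.4,interpolation=cv2.INTER_CUBIC))
E
```

```text
9.9 [567.20663941   8.3015105   13.26918844] [-3.14101026e+00 -2.29690625e-04  1.71123809e+00] [-1.04306725 -1.613452   -0.26774291]
guide 28.193038426412606 -60.67284674235306
```

View pics/w4.png

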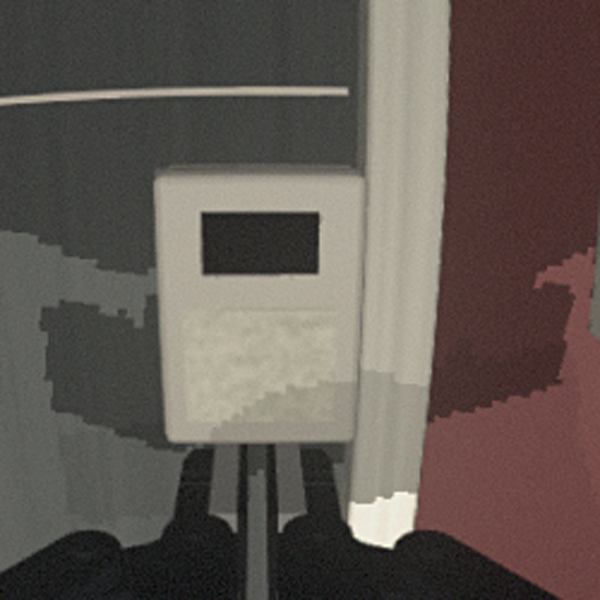

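The tag is flush against the rail and square. Its front edge, at crop y≈170, is still short of the line, at y≈92. Continuing.

Request:
send_rows(
  series=[
    {"ax": 0,"ay": 0,"az": 0,"dx": 0.3,"dy": 0.01,"dz": 0,"hand": 0.95},
    {"ax": 0,"ay": 0,"az": 0,"dx": 0.7,"dy": 0.02,"dz": 0,"hand": 0.95},
    {"ax": 0,"ay": 0,"az": 0,"dx": 1.1,"dy": 0.03,"dz": 0,"hand": 0.95},
    {"ax": 0,"ay": 0,"az": 0,"dx": 1.5,"dy": 0.04,"dz": 0,"hand": 0.95},
    {"ax": 0,"ay": 0,"az": 0,"dx": 1.9,"dy": 0.05,"dz": 0,"hand": 0.95},
    {"ax": 0,"ay": 0,"az": 0,"dx": 2.3,"dy": 0.06,"dz": 0,"hand": 0.95},
    {"ax": 0,"ay": 0,"az": 0,"dx": 2.7,"dy": 0.07,"dz": 0,"hand": 0.95},
    {"ax": 0,"ay": 0,"az": 0,"dx": 3.1,"dy": 0.08,"dz": 0,"hand": 0.95},
    {"ax": 0,"ay": 0,"az": 0,"dx": 3.5,"dy": 0.09,"dz": 0,"hand": 0.95},
    {"ax": 0,"ay": 0,"az": 0,"dx": 3.9,"dy": 0.1,"dz": 0,"hand": 0.95},
  ],
)

```text
clock: 10.9
eef_pos: [563.0, 46.6, 13.3]
tool_rot: [-3.141, 0.0, 1.711]
force: [-0.7, -1.9, 0.2]
width: 4.1
gripper_force: 0.8
```

Request:
send_rows(
  series=[
    {"ax": 0,"ay": 0,"az": 0,"dx": 0.4,"dy": 0,"dz": 0,"hand": 0.95},
    {"ax": 0,"ay": 0,"az": 0,"dx": 0.8,"dy": 0,"dz": 0,"hand": 0.95},
    {"ax": 0,"ay": 0,"az": 0,"dx": 1.2,"dy": 0,"dz": 0,"hand": 0.95},
    {"ax": 0,"ay": 0,"az": 0,"dx": 1.6,"dy": 0,"dz": 0,"hand": 0.95},
    {"ax": 0,"ay": 0,"az": 0,"dx": 2.0,"dy": 0,"dz": 0,"hand": 0.95},
    {"ax": 0,"ay": 0,"az": 0,"dx": 2.4,"dy": 0,"dz": 0,"hand": 0.95},
    {"ax": 0,"ay": 0,"az": 0,"dx": 2.8,"dy": 0,"dz": 0,"hand": 0.95},
    {"ax": 0,"ay": 0,"az": 0,"dx": 3.2,"dy": 0,"dz": 0,"hand": 0.95},
    {"ax": 0,"ay": 0,"az": 0,"dx": 3.6,"dy": 0,"dz": 0,"hand": 0.95},
    {"ax": 0,"ay": 0,"az": 0,"dx": 4,"dy": 0,"dz": 0,"hand": 0.95},
  ],
)

```text
clock: 11.9
eef_pos: [557.9, 86.8, 13.4]
tool_rot: [3.141, -0.001, 1.711]
force: [-0.2, -0.3, 1.0]
width: 4.4
gripper_force: 0.3
```

```bash
python3 - <<'E'
from cell import *
from h import *
import cv2
i=get_image('wrist');s=read_state();print(s['clock'],s['eef_pos'],s['tool_rot'],s['force'])
g=np.load('g.npy');d=s['eef_pos'][:2]-g[:2];c,n=np.cos(g[2]),np.sin(g[2]);print('guide',c*d[0]+n*d[1],-n*d[0]+c*d[1])
cv2.imwrite('pics/w5.png',cv2.resize(i['pixels'][60:310,150:400,::-1],None,fx=2.4,fy=2.4,interpolation=cv2.INTER_CUBIC))
E
```

```text
11.95 [557.77442898  87.80533059  13.44279032] [ 3.14061103e+00 -1.37424015e-03  1.71199853e+00] [-0.60523189  0.1694145  -0.31021138]
guide 29.95277071737257 19.369188119193588
```

View pics/w5.png

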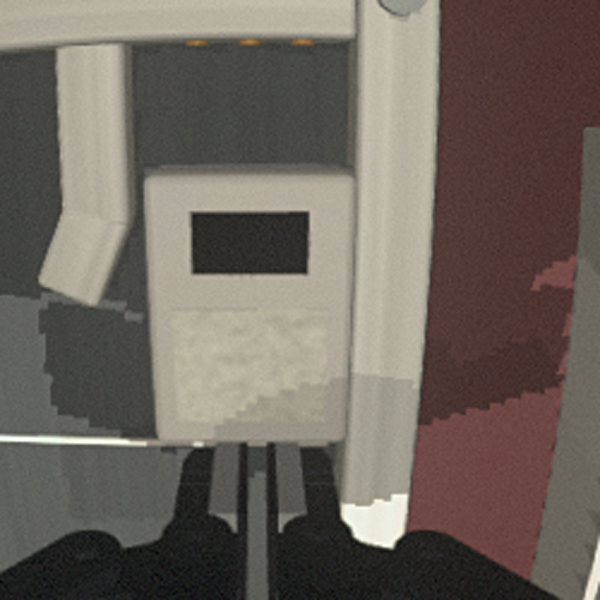

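The tag is on the rail and lined up with the nest mouth. About 24 mm of travel is left to the stop.

Request:
send_rows(
  series=[
    {"ax": 0,"ay": 0,"az": 0,"dx": 0.3,"dy": 0,"dz": 0,"hand": 0.95},
    {"ax": 0,"ay": 0,"az": 0,"dx": 0.6,"dy": 0,"dz": 0,"hand": 0.95},
    {"ax": 0,"ay": 0,"az": 0,"dx": 0.9,"dy": 0,"dz": 0,"hand": 0.95},
    {"ax": 0,"ay": 0,"az": 0,"dx": 1.2,"dy": 0,"dz": 0,"hand": 0.95},
    {"ax": 0,"ay": 0,"az": 0,"dx": 1.5,"dy": 0,"dz": 0,"hand": 0.95},
    {"ax": 0,"ay": 0,"az": 0,"dx": 1.7,"dy": 0,"dz": 0,"hand": 0.95},
    {"ax": 0,"ay": 0,"az": 0,"dx": 1.85,"dy": 0,"dz": 0,"hand": 0.95},
    {"ax": 0,"ay": 0,"az": 0,"dx": 2.0,"dy": 0,"dz": 0,"hand": 0.95},
  ],
)

```text
clock: 12.75
eef_pos: [554.8, 105.9, 13.3]
tool_rot: [3.142, 0.0, 1.711]
force: [0.9, -0.8, 0.5]
width: 4.2
gripper_force: 0.6
```

Request:
send_rows(
  series=[
    {"ax": 0,"ay": 0,"az": 0,"dx": 0.1,"dy": 0,"dz": 0,"hand": 0.95},
    {"ax": 0,"ay": 0,"az": 0,"dx": 0.2,"dy": 0,"dz": 0,"hand": 0.95},
    {"ax": 0,"ay": 0,"az": 0,"dx": 0.3,"dy": 0,"dz": 0,"hand": 0.95},
  ],
)

```text
clock: 13.05
eef_pos: [554.4, 108.7, 13.3]
tool_rot: [3.142, 0.0, 1.711]
force: [0.1, -1.2, 1.0]
width: 4.3
gripper_force: 0.7
```

Request:
send_rows(
  series=[
    {"ax": 0,"ay": 0,"az": 0,"dx": 0.1,"dy": 0,"dz": 0,"hand": 0.95},
    {"ax": 0,"ay": 0,"az": 0,"dx": 0.2,"dy": 0,"dz": 0,"hand": 0.95},
  ],
)

```text
clock: 13.25
eef_pos: [554.1, 110.8, 13.3]
tool_rot: [3.142, 0.0, 1.711]
force: [-0.5, -1.1, 1.3]
width: 4.5
gripper_force: 0.7
```

Request:
send_rows(
  series=[
    {"ax": 0,"ay": 0,"az": 0,"dx": 0.1,"dy": 0,"dz": 0,"hand": 0.95},
    {"ax": 0,"ay": 0,"az": 0,"dx": 0.2,"dy": 0,"dz": 0,"hand": 0.95},
  ],
)

```text
clock: 13.45
eef_pos: [554.0, 111.6, 13.3]
tool_rot: [-3.141, 0.002, 1.71]
force: [0.2, -5.5, 1.9]
width: 4.2
gripper_force: 2.6
```

Request:
send_rows(
  series=[
    {"ax": 0,"ay": 0,"az": 0,"dx": 0.1,"dy": 0,"dz": 0,"hand": 0.95},
    {"ax": 0,"ay": 0,"az": 0,"dx": 0.2,"dy": 0,"dz": 0,"hand": 0.95},
    {"ax": 0,"ay": 0,"az": 0,"dx": 0.25,"dy": 0,"dz": 0,"hand": 0.95},
    {"ax": 0,"ay": 0,"az": 0,"dx": 0.25,"dy": 0,"dz": 0,"hand": 0.95},
  ],
)

```text
clock: 13.85
eef_pos: [554.0, 111.7, 13.4]
tool_rot: [-3.141, 0.005, 1.708]
force: [1.4, -7.4, 2.3]
width: 4.3
gripper_force: 4.0
```

Request:
send_rows(
  series=[
    {"ax": 0,"ay": 0,"az": 0,"dx": -0.3,"dy": 0,"dz": 0,"hand": 0.95},
    {"ax": 0,"ay": 0,"az": 0,"dx": -0.8,"dy": 0,"dz": 0,"hand": 0.95},
    {"ax": 0,"ay": 0,"az": 0,"dx": -1.6,"dy": 0,"dz": 0,"hand": 0.95},
    {"ax": 0,"ay": 0,"az": 0,"dx": -2.5,"dy": 0,"dz": 0,"hand": 0.95},
    {"ax": 0,"ay": 0,"az": 0,"dx": -2.5,"dy": 0,"dz": -2,"hand": 0.95},
    {"ax": 0,"ay": 0,"az": 0,"dx": -2.5,"dy": 0,"dz": -5,"hand": 0.95},
    {"ax": 0,"ay": 0,"az": 0,"dx": -2.5,"dy": 0,"dz": -8,"hand": 0.95},
    {"ax": 0,"ay": 0,"az": 0,"dx": -2.5,"dy": 0,"dz": -8,"hand": 0.95},
  ],
)

```text
clock: 14.65
eef_pos: [559.6, 90.8, 96.8]
tool_rot: [3.135, -0.001, 1.71]
force: [1.2, 0.3, -0.8]
width: 4.4
gripper_force: 0.0
```

```bash
python3 - <<'E'
from cell import *
import cv2
i=get_image('wrist');s=read_state();print(s['clock'],s['eef_pos'],s['force'])
cv2.imwrite('pics/w6.png',cv2.resize(i['pixels'][40:240,160:400,::-1],None,fx=3,fy=3,interpolation=cv2.INTER_CUBIC))
E
```

```text
14.7 [558.44750861  90.27113355  95.07637584] [ 0.94099474  0.14424993 -0.52180806]
```

View pics/w6.png

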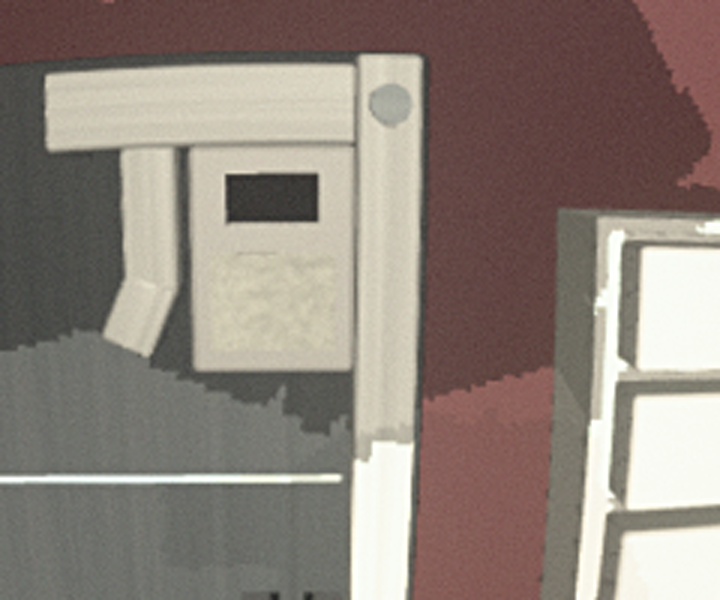

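The tag sits flush against the stop (crop y≈147) and the rail (crop x≈353). The gripper is raised and clear, so I'm handing in.

```bash
python3 -c "
from cell import *
print(finish_job())"
```

```text
the job is handed in; nothing more can be done
None
```

The tag was pushed flush to the rail before the white line, slid along the rail until it was home against the end stop, and left there; the job was handed in at about 15 s with the arm clear, though no verdict came back.

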